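# Measure the backlash of a slide-table feed screw on its dial

### The job

Measure the free play in the long feed screw of the slide table. Turn the handwheel gently clockwise (facing the wheel) until the slack is taken up and it resists, slip the graduated dial round so that its thumb-screw, which marks zero, stands on the index line, then turn the handwheel gently back until it resists the other way, so that the dial shows the play. Leave everything standing there, do not force the locked screw, and leave the other things alone.

Things in the scene. Friction and masses are not known exactly. Their poses are not given: they have to be found in the camera images.
- machine: Grey cast slide table bolted to the bench, foot 200 x 170 mm, bright T-slotted top 120 x 360 mm, 116 mm above the bench. Origin: centre of its underside, z up; its y axis runs along the long feed screw, handwheel at the -y end; x is across. Screw axis: x = 0, z = 92 mm. It is locked, so the screw stands still and the handwheel only rocks through its free play. The low crank on its +x side is not used.
- handwheel: Metal handwheel, 110 mm diameter, rim at machine y -245 to -257 mm. Origin on the screw axis at machine y -227 mm; turns about its y axis (the machine's). Its z axis points to the handle, straight up at angle 0; clockwise (facing the wheel from the -y end) is positive and carries the handle to machine +x. Starts within 0.06 rad of upright; drags lightly (up to 3 N at the handle) and stays where left.
- handle (a point): Middle of the wheel's black revolving crank handle: 20 mm thick, 60 mm long, along the screw axis (machine y -263 to -323 mm), 42 mm from that axis, so 134 mm above the bench when upright. Can be pinched from above; spins freely in the hand. At an end of the play it resists like a spring of about 6 N per mm here; over about 15 N here forces the screw.
- zero_screw (a point): Thumb-screw of the graduated dial, middle of its head (11 mm thick, 16 mm long, dark), 42 mm from the screw axis; the head's top is 50 mm from it. Sticks out radially at machine y -214 mm. Marks the dial's zero: the dial reads zero when it stands straight above the screw axis, in line with the index. At the start it leans 0.74 to 0.94 rad anticlockwise (to machine -x).
- dial: Graduated dial: steel collar, 52 mm diameter, 26 mm wide, between end bracket and handwheel (machine y -201 to -227 mm), coaxial with the screw. Origin on the screw axis at machine y -227 mm; its z axis points to the thumb-screw. Turns with the handwheel by friction, but slips on it when its thumb-screw is pushed sideways with about 1 N.
- index (a point): Index line on top of the end bracket, straight above the screw axis, 118 mm above the bench, at machine y -187 mm. The bracket reaches to machine y -194 mm and is 116 mm high.
- nut: Brass nut of the feed screw, hidden in the end bracket on the screw axis. The screw's thread bears on one or other of its flanks at the ends of the play, which lie somewhere from 0.16 to 0.62 rad clockwise and from 0.16 to 0.8 rad anticlockwise of handwheel upright, different each time.
- screw_thread (a point): The thread flank of the screw. Inside the casting, never seen; its place differs by under 0.4 mm from run to run, far less than the noise of a reading, so it can only be found by feel at the handle. Moves along machine y by 0.32 mm per radian of handwheel (2 mm a turn), to +y when clockwise.
- flank_cw: The flank of the nut that the thread meets when the wheel goes clockwise. Inside the casting, never seen; its place differs by under 0.4 mm from run to run, far less than the noise of a reading, so it can only be found by feel at the handle. 
- flank_ccw: The flank of the nut that the thread meets when the wheel goes anticlockwise. Inside the casting, never seen; its place differs by under 0.4 mm from run to run, far less than the noise of a reading, so it can only be found by feel at the handle. 
- dial_zero (a point): Where along machine y the thread stands when the dial reads zero. Inside the casting, never seen; its place differs by under 0.4 mm from run to run, far less than the noise of a reading, so it can only be found by feel at the handle. Shifts only when the dial slips on the handwheel.
- step_block: Small dark stepped clamping block, 28 x 44 x 37 mm, lying on the slide table; not needed. Origin under its centre.
- t_nut: Steel T-slot nut, 24 x 26 x 16 mm, lying on the slide table; not needed. Origin under its centre.
- twist_drill: Twist drill, 18 mm thick, 190 mm long, lying on the bench; not needed. Origin under its middle.
- end_mill: End mill, 20 mm thick, 95 mm long, lying on the bench beside the handwheel; not needed. Origin under its middle.
- drill_chuck: Steel drill chuck standing on the bench, 42 mm diameter, 73 mm high; not needed. Origin under its centre.
- spanner: Steel open-ended spanner, 170 mm long, lying on the bench; not needed. Origin within its length.
- oil_bottle: Grey plastic oil bottle, 54 mm diameter, 130 mm high, standing on the bench; not needed. Origin under its centre.

How it is judged (in metres and radians):
On the way, in this order (a step that is already met when the one before it is completed fails the run):
1. the slack is taken up clockwise: the thread bears on the clockwise flank of the nut (handwheel within about 3.5 degrees of that end of its play) (y of screw_thread in the frame of flank_cw above -1.91e-05 m), for 0.2 s.
2. with the slack still taken up clockwise, the dial's thumb-screw stands within 4 mm of the index line, sideways (y of screw_thread in the frame of flank_cw above -1.91e-05 m and x of zero_screw in the frame of machine between -0.004 and 0.004 m), for 0.3 s.
At the end, for the whole second after the job is handed in: The handwheel rests at the anticlockwise end of its free play (within about 3.5 degrees of where it resists), and the dial has been carried round with it, so that it shows the play: set to zero at the clockwise end, right within about 7 degrees. Nothing is touched (y of screw_thread in the frame of flank_ccw below 1.91e-05 m and y of dial_zero in the frame of flank_cw between -3.82e-05 and 3.82e-05 m and angular speed of handwheel below 0.05 rad/s).
It fails at once if the screw is forced: more than 20 N between the screw and its nut (about 15 N at the handle) (contact force between handwheel and nut above 20 N).
It fails at once if one of the other things is shifted by more than 30 mm (distance of any of step_block, t_nut, twist_drill, end_mill, drill_chuck, spanner, oil_bottle from where it was at the start of the episode above 0.03 m).
It also fails if it takes over 72 s, if anything falls off the work surface, if the arm or the gripper's body presses on something with over 40 N, if the wrist force passes 120 N, or if a joint passes its speed limit or range.

### The arm

A 6-joint arm with a two-finger parallel gripper is mounted at the origin on the work surface. World frame = base frame: x ahead of the robot, y to its left, z up, the work surface at z = 0. Lengths are in m, angles in degrees, forces in N, time in s.
With the tool pointing down it reaches from about 0.4 to 0.825 m from the base axis. Payload 7 kg.
Tool frame: the origin (TCP) lies at the very end of the fingers, on their centre line; the grasp point (between the pads) lies r.pinch_z behind it (r.pinch_z is the distance from the TCP to the grasp point, in m); z points along the fingers, y is the direction in which the jaws open and shut (so a half turn about z gives the same grasp; the last joint's range is limited). The gripper opens to 88 mm and grips with 3 to 60 N. Pads are 19 mm wide; open, the fingers measure 130 mm over their backs; the gripper's body (78 mm by 193 mm) begins 47 mm behind the grasp point.
Start: joints at [-51.732, 20.546, 0.682, 0, -70.136, -16.507], TCP at [0.25, -0.627, 0.227] pointing down, gripper open.
Joint ranges: [-176.03, 176.03], [-82.01, 121.73], [-58.28, 71.71], [-173.87, 95.51], [-174.79, -0.11], [-173.66, 173.66]. Speed limits (degrees/s): [136.94, 136.94, 172.46, 180, 180, 180].

### API

Orientations are given as [roll, pitch, yaw] about the fixed x, y, z axes, in that order (R = Rz(yaw) Ry(pitch) Rx(roll)).
In Python, from plant import r gives the robot as it stands. The module is installed in compiled form; this text tells all that it offers.
- The arm moves only by the tool servo_tool, never from a script. Its argument "steps" is a list of rows, each a list of 5 numbers: the finger opening in cm, from 0 to 8.76, then the shift along the tool's x, y, z in cm, then the turn about the tool's z in degrees. In form: [[fingers, x, y, z, spin], ...]. A call has 1 to 8 rows; each row shifts and turns the commanded pose from where the row before left it, along the tool's axes as they then stand; what a row does not reach is not made up. A row lasts 1/8 s, in which the tool goes at most 62.5 mm and 10.7 degrees, less where a joint would pass 70% of its speed; a pose out of reach is approached as far as the arm can. A call with a gripper value outside its range is refused whole. The fingers move at their own pace and stop on an object; "squeeze" is the grip in N (left out, the last holds). Time passes only in rows, so rows that do not move let the fingers close. It gives the time, the measured TCP pose, the force and the opening at its end, in the units of the state.
- r.get_state(): the state, without advancing time (a new reading comes with each control period).
- r.capture(name): name is "scene" or "top" or "wrist"; returns the picture (420x560x3 uint8, red, green, blue); there is no depth.
- r.calibration(name): a dict with "K" (3x3 intrinsics, pixels), "rvec" (rotation vector, rad) and "tvec" (3), from world to camera coordinates, as OpenCV has them; the wrist camera has in their place "tool_from_camera" (4x4, takes a point from camera to tool coordinates, whose origin is the TCP and whose axes are the flange's). Camera axes: x right, y down, z forward; pixel columns grow to the right and rows downward; lengths in m; the calibration is good to about 2 mm. A picture is of the moment at which its call begins: read the wrist's pose just before it. calibration takes no time and is no camera call.
- r.close_job(): hands the job in, once; it reports no verdict.
The state is a dict: "time_s": time; "joints": joint angles; "qd": joint speeds; "joint_torque": joint torques, N m; "tcp_pos": TCP position; "eef_rot": TCP orientation; "contact_force": force on the tool from outside, world axes, zero at the start; "moment": the same for the moment, N m; "gripper_width": finger opening in m.
Only numpy, scipy, OpenCV 4.12 (cv2) and the standard library are available. Lean on these libraries where they do the work, as an engineer would, in place of code of your own. Each camera call takes 0.05 s, during which the arm holds its last target.

## Working session

There is one attempt and no reset: what is moved stays moved. The work goes in short steps, Python scripts to look and compute and a tool call to move; the robot and the scene stay as the last step left them, time stands still between calls to the robot, and variables do not carry over. Pictures are saved under pics/ and viewed, and the job is handed in when it is done.

Besides the shell and the picture viewer there is one more tool, called after "Request:" by a JSON object that holds its "op" and its "data". servo_tool: Moves the arm, as the interface text tells. Its arguments: {"type":"object","properties":{"steps":{"type":"array","items":{"type":"array","items":{"type":"number"}}},"squeeze":{"type":"number"}},"required":["steps"]}

```bash
mkdir -p pics
python3 - <<'E'
from plant import r
import cv2
s=r.get_state(); print(s, r.pinch_z)
for n in ("scene","top","wrist"):
    im=r.capture(n); cv2.imwrite(f"pics/{n}0.png",im[:,:,::-1]); print(n,r.calibration(n))
E
```

```text
{'time_s': 0.0, 'joints': array([-5.17295919e+01,  2.05934773e+01,  6.33782881e-01, -1.95440634e-02,
       -7.01360317e+01, -1.65053990e+01]), 'qd': array([ 0.00059743, -0.02097572, -0.04487711, -0.04567966, -0.07393394,
        0.0112656 ]), 'joint_torque': array([ 1.01260839e-04, -5.82712483e+01,  2.93061340e+01,  6.99703708e+00,
        7.14753172e-03, -1.45459826e-04]), 'tcp_pos': array([ 0.25006442, -0.62644478,  0.22560152]), 'eef_rot': array([ 1.79902998e+02, -9.58349877e-03, -1.58241639e+02]), 'contact_force': array([-0.30432784, -0.42930689, -0.99545911]), 'moment': array([ 0.00948264, -0.03100095,  0.02295123]), 'gripper_width': 0.08787838917115046} 0.0188
scene {'K': array([[459.6232153 ,   0.        , 287.44232608],
       [  0.        , 459.6232153 , 208.40349109],
       [  0.        ,   0.        ,   1.        ]]), 'rvec': array([ 1.12230936,  2.49408212, -0.88854615]), 'tvec': array([ 0.46942365, -0.18617593,  1.44091654])}
top {'K': array([[451.99220289,   0.        , 282.16266382],
       [  0.        , 451.99220289, 216.18282806],
       [  0.        ,   0.        ,   1.        ]]), 'rvec': array([ 2.16834071, -2.18607631,  0.07891324]), 'tvec': array([-0.12712061,  0.56967597,  1.35219048])}
wrist {'K': array([[340.4907625 ,   0.        , 281.72759754],
       [  0.        , 340.4907625 , 205.15645084],
       [  0.        ,   0.        ,   1.        ]]), 'tool_from_camera': array([[-1.65176019e-04, -9.67961578e-01, -2.51098300e-01,
         6.69057465e-02],
       [ 9.99999900e-01, -5.57645675e-05, -4.42846661e-04,
         5.60582555e-04],
       [ 4.14656165e-04, -2.51098349e-01,  9.67961491e-01,
        -1.57153658e-01],
       [ 0.00000000e+00,  0.00000000e+00,  0.00000000e+00,
         1.00000000e+00]])}
```

View pics/scene0.png

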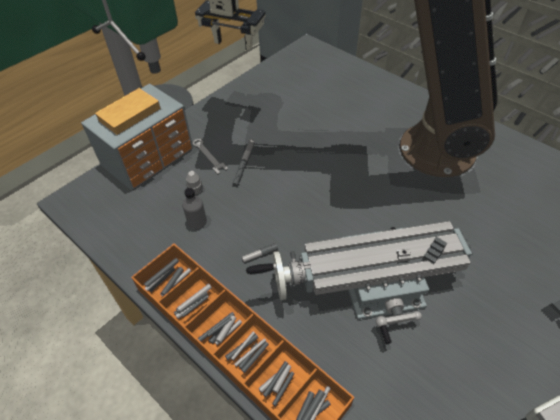

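View pics/top0.png

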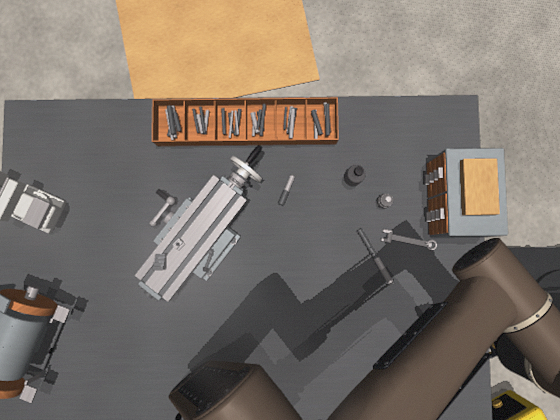

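View pics/wrist0.png

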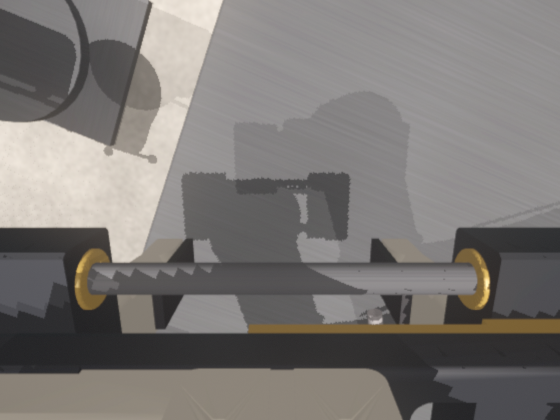

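The scene picture shows the machine with its handwheel at about (280,275) and the black handle at (262,268). In the top picture the wheel is at (245,170), the handle at (255,156) and the table's far end at (155,285). Next I turn these into world points.

```bash
cat > h.py <<'E'
import numpy as np, cv2
from plant import r
from scipy.spatial.transform import Rotation as Ro
def cam(n,state=None):
    c=r.calibration(n); K=c["K"]
    if n=="wrist":
        s=state; T=np.eye(4); T[:3,:3]=Ro.from_euler("xyz",s["eef_rot"],degrees=True).as_matrix(); T[:3,3]=s["tcp_pos"]
        M=T@c["tool_from_camera"]; return K,M[:3,:3],M[:3,3]
    R=cv2.Rodrigues(c["rvec"])[0]; return K,R.T,-R.T@c["tvec"]
def ray(C,px):
    K,R,o=C; d=R@np.linalg.solve(K,np.array([px[0],px[1],1.])); return o,d/np.linalg.norm(d)
def onz(C,px,z):
    o,d=ray(C,px); return o+d*(z-o[2])/d[2]
def cross(rs):
    A=0;b=0
    for o,d in rs:
        P=np.eye(3)-np.outer(d,d); A=A+P; b=b+P@o
    p=np.linalg.solve(A,b); return p,[float(np.linalg.norm(np.cross(p-o,d))) for o,d in rs]
def proj(C,p):
    K,R,o=C; q=K@(R.T@(np.asarray(p)-o)); return q[:2]/q[2]
E
python3 - <<'E'
from h import *
import cv2
t=cv2.imread("pics/top0.png"); s=cv2.imread("pics/scene0.png")
c=cv2.resize(t[130:310,120:290],None,fx=4,fy=4,interpolation=cv2.INTER_CUBIC)[:600]
cv2.imwrite("pics/topc.png",cv2.resize(t[135:220,190:300],None,fx=7,fy=7,interpolation=cv2.INTER_CUBIC))
cv2.imwrite("pics/topm.png",cv2.resize(t[165:310,125:260],None,fx=4,fy=4,interpolation=cv2.INTER_CUBIC))
cv2.imwrite("pics/scc.png",cv2.resize(s[230:310,230:340],None,fx=7,fy=7,interpolation=cv2.INTER_CUBIC))
C=cam("top");print(C[2],cam("scene")[2])
for p in [(245,170),(255,156),(155,285)]: print(onz(C,p,.12))
E
```

```text
[ 0.45911595 -0.14130504  1.39224815] [1.0909648  0.35614699 1.00708274]
[ 0.69368364 -0.02760384  0.12      ]
[ 0.73385487 -0.05622857  0.12      ]
[0.37080529 0.22459419 0.12      ]
```

View pics/topc.png

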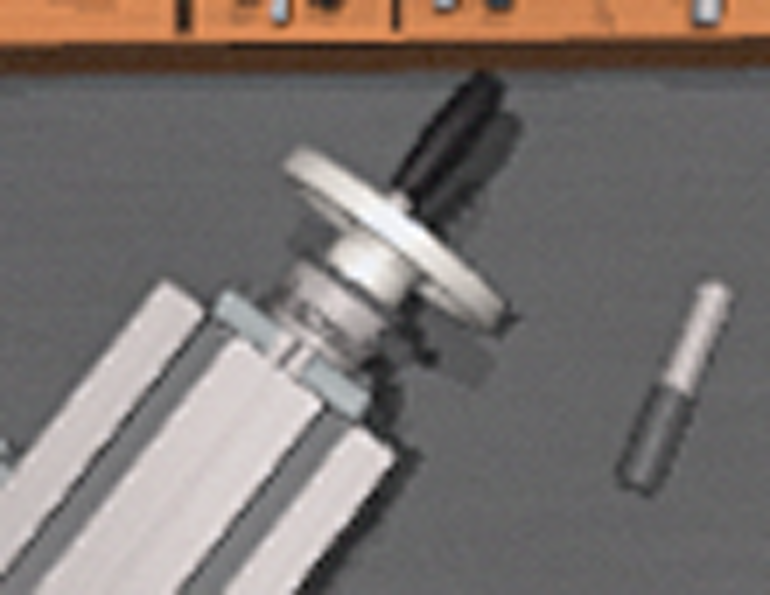

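View pics/scc.png

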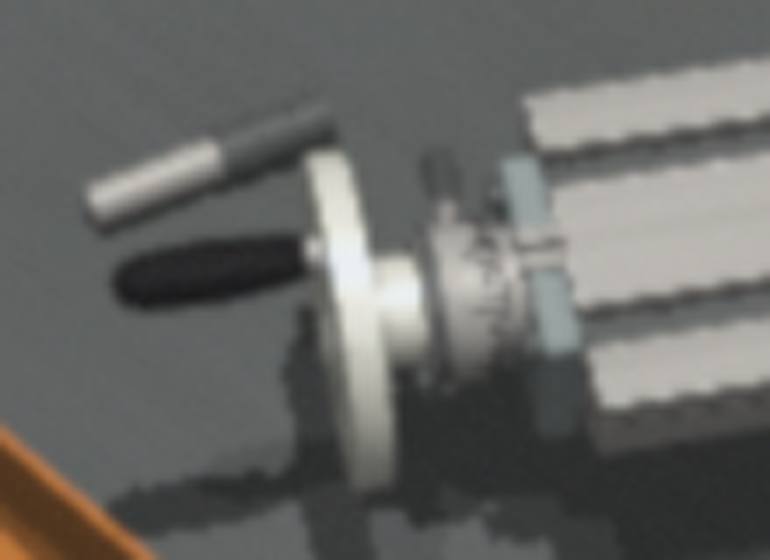

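View pics/topm.png

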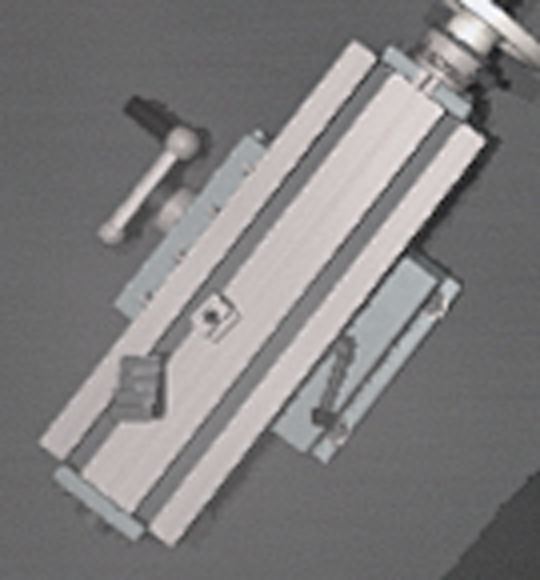

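The zooms show the table corners in topm at (360,40), (485,135), (165,545) and (40,445). In topc the handle runs (408,195)-(487,80) and the index is at about (292,352). In the scene zoom the thumb-screw head is at (440,172), leaning to machine -x, and the handle runs (305,255)-(130,285).

```bash
cat >> h.py <<'E'
def um(p): return (p[0]/4+125-.375,p[1]/4+165-.375)
def uc(p): return (p[0]/7+190-.43,p[1]/7+135-.43)
def us(p): return (p[0]/7+230-.43,p[1]/7+230-.43)
E
python3 - <<'E'
from h import *
T=cam("top");S=cam("scene")
cs=[onz(T,um(p),.116) for p in [(360,40),(485,135),(165,545),(40,445)]]
for c in cs: print(c)
print("w",np.linalg.norm(cs[0]-cs[1]),np.linalg.norm(cs[2]-cs[3]),"l",np.linalg.norm(cs[0]-cs[3]),np.linalg.norm(cs[1]-cs[2]))
ctr=sum(cs)/4; yax=(cs[2]+cs[3]-cs[0]-cs[1]);yax/=np.linalg.norm(yax)
xax=np.cross(yax,[0,0,1]);print("ctr",ctr,"y",yax,"x",xax, np.degrees(np.arctan2(xax[1],xax[0])))
org=ctr.copy();org[2]=0
def mc(p): d=p-org; return np.array([d@xax,d@yax,p[2]])
for n,a,b in [("index",(292,352),(540,250)),("hbase",(408,195),(308,255)),("htip",(487,80),(125,285))]:
    p,e=cross([ray(T,uc(a)),ray(S,us(b))]); print(n,p,e,mc(p))
o,d=ray(S,us((440,172)))
# intersect zero_screw ray with machine plane y=-214
P=org-.214*yax; t=((P-o)@yax)/(d@yax); p=o+t*d; print("zs",p,mc(p),np.hypot(mc(p)[0],p[2]-.092),np.arctan2(mc(p)[0],p[2]-.092))
for y,nm in[(-.293,"handle"),(-.187,"index"),(-.251,"wheel")]: 
  q=org+y*yax+np.array([0,0,.134 if nm=="handle" else .118]); print(nm,q, "rad",np.hypot(q[0],q[1]))
E
```

```text
[0.68185848 0.05960339 0.116     ]
[ 0.61279227 -0.02963034  0.116     ]
[0.32630151 0.19462752 0.116     ]
[0.39636399 0.28349175 0.116     ]
w 0.11283971906188565 0.11316184279890318 l 0.36281276033676996 0.36382488679157776
ctr [0.50432906 0.12702308 0.116     ] y [-0.78716718  0.61673967  0.        ] x [ 0.61673967  0.78716718 -0.        ] 51.92156285691529
index [0.65211834 0.01233349 0.11401801] [0.00020349400036644196, 0.0002034940003664949] [ 0.00086763 -0.18706848  0.11401801]
hbase [ 0.71202467 -0.03569136  0.13231108] [0.001461866645323135, 0.0014618666453230745] [ 1.06520202e-05 -2.63843612e-01  1.32311081e-01]
htip [ 0.75887444 -0.06890944  0.13563051] [0.00021326486923162243, 0.0002132648692316555] [ 0.00275658 -0.32120912  0.13563051]
zs [ 0.65396368 -0.02897878  0.12039686] [-0.03051394 -0.214       0.12039686] 0.04168311335708979 -0.8213197214910172
handle [ 0.73496905 -0.05368164  0.134     ] rad 0.7369268756652958
index [0.65152933 0.01169276 0.118     ] rad 0.651634240762425
wheel [ 0.70190803 -0.02777858  0.118     ] rad 0.7024574908363929
```

Request:
{"op": "servo_tool", "data": {"steps": [[8.7, -4.7, 2.5, 0, 0], [8.7, -4.7, 2.5, 0, 0], [8.7, -4.7, 2.5, 0, 0], [8.7, -4.7, 2.5, 0, 0], [8.7, -4.7, 2.5, 0, 0], [8.7, -4.7, 2.5, 0, 0], [8.7, -4.7, 2.5, 0, 0], [8.7, -4.7, 2.5, 0, 0]], "squeeze": 3}}

```text
time_s: 1.15
tcp_pos: [0.5261, -0.3002, 0.2265]
eef_rot: [180.0, -0.0, -158.2]
contact_force: [1.8, -0.1, 0.2]
gripper_width: 0.0869
```

Request:
{"op": "servo_tool", "data": {"steps": [[8.7, -4.7, 2.5, 0, 0], [8.7, -4.7, 2.5, 0, 0], [8.7, -4.7, 2.5, 0, 0], [8.7, -4.7, 2.5, 0, 0], [8.7, -4.7, 2.5, 0, 0], [8.7, -4.7, 2.5, 0, 0], [8.7, 0, 0, 0, 10], [8.7, 0, 0, 0, 10]]}}

```text
time_s: 2.15
tcp_pos: [0.7317, -0.0568, 0.2254]
eef_rot: [-180.0, -0.1, -178.5]
contact_force: [0.5, -0.5, -0.1]
gripper_width: 0.0868
```

Request:
{"op": "servo_tool", "data": {"steps": [[8.7, 0, 0, 0, 10], [8.7, 0, 0, 0, 10], [8.7, 0, 0, 0, 10], [8.7, 0, 0, 0, 10], [8.7, 0, 0, 0, 0], [8.7, 0, 0, 0, 0]]}}

```text
time_s: 2.9
tcp_pos: [0.7315, -0.0579, 0.2263]
eef_rot: [-180.0, -0.0, 142.0]
contact_force: [0.1, -0.3, -0.5]
gripper_width: 0.0872
```

```bash
cat >> h.py <<'E'
yax=np.array([-0.78716718,0.61673967,0]);xax=np.array([0.61673967,0.78716718,0]);org=np.array([0.50432906,0.12702308,0])
def mc(p): d=np.asarray(p)-org; return np.array([d@xax,d@yax,p[2]])
def w(m): return org+m[0]*xax+m[1]*yax+np.array([0,0,m[2]])
def shots(tag):
    s=r.get_state(); im=r.capture("wrist"); cv2.imwrite(f"pics/w{tag}.png",im[:,:,::-1])
    import pickle; pickle.dump(s,open(f"pics/w{tag}.pkl","wb")); print("tcp mach mm",(mc(s["tcp_pos"])*1e3).round(1),s["eef_rot"].round(2)); return s
E
python3 - <<'E'
from h import *
s=shots("1"); W=cam("wrist",s)
for n,m in [("index",(0,-.187,.118)),("hb",(0,-.263,.134)),("ht",(0,-.323,.134)),("zs",(-.0305,-.214,.120))]: print(n,proj(W,w(m)).round(1))
E
```

```text
tcp mach mm [  -5.4 -292.8  226.3] [-1.7999e+02 -2.0000e-02  1.4198e+02]
index [288.6  62.3]
hb [288.4 169.6]
ht [288. 246.]
zs [247.3 101. ]
```

View pics/w1.png

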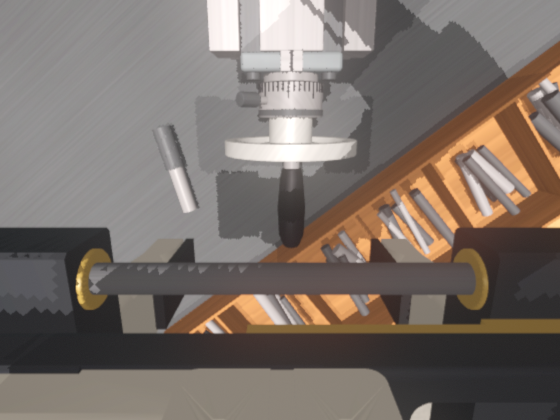

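The wrist view shows the handle upright at (291,200), the index at (291,62), the thumb-screw at (248,99) and the wheel spanning 225-357. All sit about 2.5 px right of prediction, so the axis is about 2 mm to +x in this view. I lower over the handle with the jaws half closed.

Request:
{"op": "servo_tool", "data": {"steps": [[5.0, 0, 0.75, 2, 0], [5.0, 0, 0, 3, 0], [5.0, 0, 0, 3, 0], [5.0, 0, 0, 2.5, 0], [5.0, 0, 0, 1.3, 0], [3.0, 0, 0, 0, 0], [3.0, 0, 0, 0, 0], [3.0, 0, 0, 0, 0]]}}

```text
time_s: 3.95
tcp_pos: [0.7369, -0.0519, 0.1099]
eef_rot: [179.9, 0.1, 141.8]
contact_force: [0.2, 1.1, 0.1]
gripper_width: 0.0308
```

Run:
```python
from h import *
s=shots("2"); print(s["contact_force"],s["contact_force"]@xax,s["gripper_width"])
```

```text
tcp mach mm [   2.6 -293.4  109.9] [1.7992e+02 8.0000e-02 1.4177e+02]
[0.18701482 1.0543559  0.10528921] 0.9452938192795188 0.030847512554849077
```

View pics/w2.png

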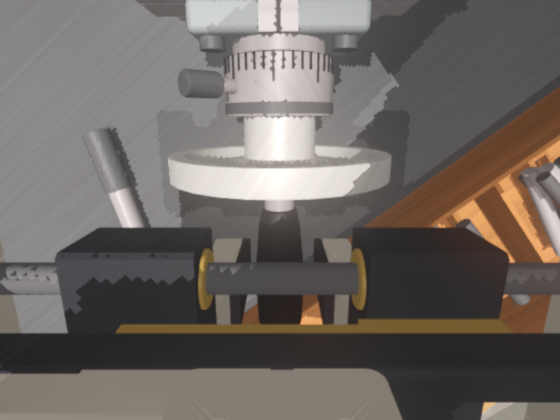

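The fingers straddle the handle and are centred on it (279 px against 281). I push gently clockwise (+tool y).

Request:
{"op": "servo_tool", "data": {"steps": [[2.6, 0, 0.2, 0, 0], [2.6, 0, 0.2, 0, 0], [2.6, 0, 0.2, 0, 0], [2.6, 0, 0.2, 0, 0], [2.6, 0, 0, 0, 0], [2.6, 0, 0, 0, 0]]}}

```text
time_s: 4.75
tcp_pos: [0.7413, -0.0457, 0.1085]
eef_rot: [180.0, 0.0, 141.8]
contact_force: [-0.4, -3.0, -0.6]
gripper_width: 0.0264
```

Request:
{"op": "servo_tool", "data": {"steps": [[2.6, 0, 0.1, 0, 0], [2.6, 0, 0, 0, 0]]}}

```text
time_s: 5.0
tcp_pos: [0.7418, -0.045, 0.1086]
eef_rot: [-180.0, 0.0, 141.8]
contact_force: [-0.5, -3.7, -0.3]
gripper_width: 0.026
```

Request:
{"op": "servo_tool", "data": {"steps": [[2.6, 0, 0.1, 0, 0], [2.6, 0, 0, 0, 0]]}}

```text
time_s: 5.25
tcp_pos: [0.7425, -0.0441, 0.1086]
eef_rot: [180.0, 0.0, 141.8]
contact_force: [-1.2, -2.8, 0.1]
gripper_width: 0.0259
```

Request:
{"op": "servo_tool", "data": {"steps": [[2.6, 0, 0.1, 0, 0], [2.6, 0, 0, 0, 0]]}}

```text
time_s: 5.5
tcp_pos: [0.7432, -0.0433, 0.1086]
eef_rot: [180.0, 0.0, 141.8]
contact_force: [-0.1, -2.0, 0.3]
gripper_width: 0.0261
```

Request:
{"op": "servo_tool", "data": {"steps": [[2.6, 0, 0.1, 0, 0], [2.6, 0, 0, 0, 0]]}}

```text
time_s: 5.75
tcp_pos: [0.7438, -0.0425, 0.1086]
eef_rot: [180.0, 0.0, 141.8]
contact_force: [0.3, -3.1, -0.1]
gripper_width: 0.0259
```

Request:
{"op": "servo_tool", "data": {"steps": [[2.6, 0, 0.1, 0, 0], [2.6, 0, 0, 0, 0]]}}

```text
time_s: 6.0
tcp_pos: [0.7444, -0.0417, 0.1086]
eef_rot: [180.0, 0.0, 141.8]
contact_force: [-0.6, -3.3, 0.0]
gripper_width: 0.0264
```

Request:
{"op": "servo_tool", "data": {"steps": [[2.6, 0, 0.1, 0, 0], [2.6, 0, 0, 0, 0]]}}

```text
time_s: 6.25
tcp_pos: [0.745, -0.0409, 0.1086]
eef_rot: [180.0, 0.0, 141.8]
contact_force: [0.3, -3.0, -0.4]
gripper_width: 0.0258
```

Request:
{"op": "servo_tool", "data": {"steps": [[2.6, 0, 0.1, 0, 0], [2.6, 0, 0, 0, 0]]}}

```text
time_s: 6.5
tcp_pos: [0.7455, -0.0401, 0.1085]
eef_rot: [180.0, -0.0, 141.8]
contact_force: [-0.5, -3.6, 0.0]
gripper_width: 0.026
```

Request:
{"op": "servo_tool", "data": {"steps": [[2.6, 0, 0.1, 0, 0], [2.6, 0, 0, 0, 0]]}}

```text
time_s: 6.75
tcp_pos: [0.7462, -0.0393, 0.1085]
eef_rot: [180.0, -0.0, 141.8]
contact_force: [-0.3, -3.3, -0.2]
gripper_width: 0.026
```

Request:
{"op": "servo_tool", "data": {"steps": [[2.6, 0, 0.1, 0, 0], [2.6, 0, 0, 0, 0]]}}

```text
time_s: 7.0
tcp_pos: [0.7468, -0.0385, 0.1085]
eef_rot: [180.0, 0.0, 141.8]
contact_force: [-0.7, -3.2, -0.5]
gripper_width: 0.0259
```

Request:
{"op": "servo_tool", "data": {"steps": [[2.6, 0, 0.1, 0, 0], [2.6, 0, 0.05, 0, 0], [2.6, 0, 0, 0, 0]]}}

```text
time_s: 7.38
tcp_pos: [0.7477, -0.0374, 0.1085]
eef_rot: [180.0, 0.0, 141.8]
contact_force: [-0.6, -3.2, -0.5]
gripper_width: 0.0259
```

Request:
{"op": "servo_tool", "data": {"steps": [[2.6, 0, 0.1, 0, 0], [2.6, 0, 0.05, 0, 0], [2.6, 0, 0, 0, 0]]}}

```text
time_s: 7.75
tcp_pos: [0.7486, -0.0362, 0.1085]
eef_rot: [180.0, -0.0, 141.8]
contact_force: [-0.7, -3.8, -0.5]
gripper_width: 0.0259
```

Request:
{"op": "servo_tool", "data": {"steps": [[2.6, 0, 0.1, 0, 0], [2.6, 0, 0.05, 0, 0], [2.6, 0, 0, 0, 0]]}}

```text
time_s: 8.12
tcp_pos: [0.7495, -0.035, 0.1085]
eef_rot: [-180.0, -0.0, 141.8]
contact_force: [-0.8, -3.6, -0.3]
gripper_width: 0.0261
```

Request:
{"op": "servo_tool", "data": {"steps": [[2.6, 0, 0.1, 0, 0], [2.6, 0, 0.05, 0, 0], [2.6, 0, 0, 0, 0]]}}

```text
time_s: 8.5
tcp_pos: [0.75, -0.0344, 0.1084]
eef_rot: [-179.9, -0.0, 141.7]
contact_force: [-1.3, -5.2, -1.1]
gripper_width: 0.0262
```

Request:
{"op": "servo_tool", "data": {"steps": [[2.6, 0, 0.05, 0, 0], [2.6, 0, 0, 0, 0], [2.6, 0, 0, 0, 0]]}}

```text
time_s: 8.88
tcp_pos: [0.7502, -0.0342, 0.1084]
eef_rot: [-179.9, -0.0, 141.7]
contact_force: [-1.0, -6.3, -0.5]
gripper_width: 0.0267
```

Request:
{"op": "servo_tool", "data": {"steps": [[2.6, 0, 0.07, 0, 0], [2.6, 0, 0, 0, 0], [2.6, 0, 0, 0, 0]]}}

```text
time_s: 9.25
tcp_pos: [0.7507, -0.0336, 0.1084]
eef_rot: [-179.9, -0.0, 141.7]
contact_force: [-2.1, -5.2, 0.4]
gripper_width: 0.028
```

Run:
```python
from h import *
s=shots("3"); print(s["contact_force"]@xax,s["gripper_width"])
```

```text
tcp mach mm [  25.5 -293.   108.4] [-1.7993e+02 -3.0000e-02  1.4174e+02]
-5.371023812797363 0.027999751231166967
```

View pics/w3.png

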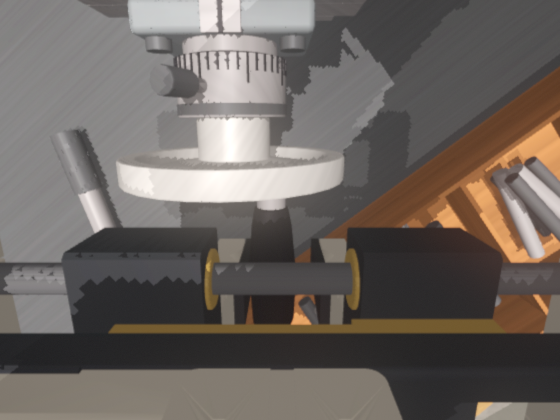

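The handle leans right and is blocked: the force rose and the left finger was pushed open (2.6 to 2.8 cm), because the 3 N grip yields. I firm up the grip to confirm the stop.

Request:
{"op": "servo_tool", "data": {"steps": [[2.8, 0, 0, 0, 0], [2.75, 0, 0, 0, 0], [2.75, 0, 0, 0, 0]], "squeeze": 10}}

```text
time_s: 9.68
tcp_pos: [0.7505, -0.0337, 0.1084]
eef_rot: [-179.9, -0.0, 141.7]
contact_force: [-2.4, -5.4, -0.2]
gripper_width: 0.0276
```

Request:
{"op": "servo_tool", "data": {"steps": [[2.75, 0, 0.05, 0, 0], [2.75, 0, 0, 0, 0], [2.75, 0, 0, 0, 0]]}}

```text
time_s: 10.05
tcp_pos: [0.7507, -0.0335, 0.1083]
eef_rot: [-179.9, -0.0, 141.7]
contact_force: [-2.2, -7.4, -1.0]
gripper_width: 0.0277
```

The resistance rose with a further half-millimetre of push, so the clockwise end is confirmed. I release, lift and move over the dial.

Request:
{"op": "servo_tool", "data": {"steps": [[3.5, 0, 0, 0, 0], [5, 0, 0, 0, 0], [8, 0, 0, -3, 0], [8.7, 0, 0, -3, 0], [8.7, 0, 0, -3, 0], [8.7, 2.6, -0.8, 0, 0], [8.7, 2.6, -0.8, 0, 0], [8.7, 2.6, -0.8, 0, 0]], "squeeze": 3}}

```text
time_s: 11.05
tcp_pos: [0.675, -0.0021, 0.1988]
eef_rot: [179.9, 0.0, 141.8]
contact_force: [-0.3, 1.4, 0.2]
gripper_width: 0.0865
```

Request:
{"op": "servo_tool", "data": {"steps": [[8.7, 0, 0, 0, 0], [8.7, 0, 0, 0, 0]]}}

```text
time_s: 11.3
tcp_pos: [0.6761, -0.0027, 0.1991]
eef_rot: [179.9, 0.0, 141.8]
contact_force: [0.1, 0.1, 0.3]
gripper_width: 0.0874
```

Run:
```python
from h import *
s=shots("4"); W=cam("wrist",s)
for n,m in [("index",(0,-.187,.118)),("hm",(.0195,-.293,.129)),("zs",(-.0145,-.214,.131))]: print(n,proj(W,w(m)).round(1))
im=r.capture("scene");cv2.imwrite("pics/s4.png",cv2.resize(im[230:310,230:340,::-1],None,fx=7,fy=7,interpolation=cv2.INTER_CUBIC))
```

```text
tcp mach mm [   3.8 -215.2  199.1] [1.7994e+02 4.0000e-02 1.4180e+02]
index [275.3 174.3]
hm [301.9 316. ]
zs [254.2 216.2]
```

View pics/w4.png

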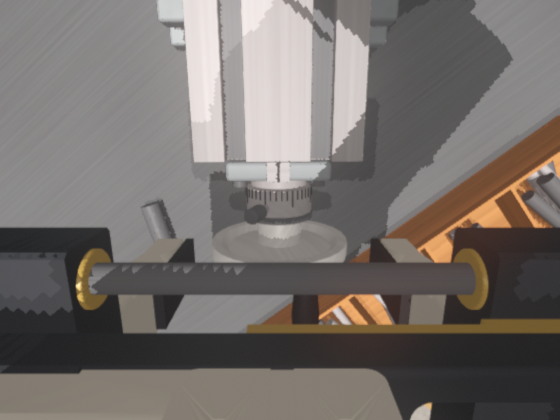

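View pics/s4.png

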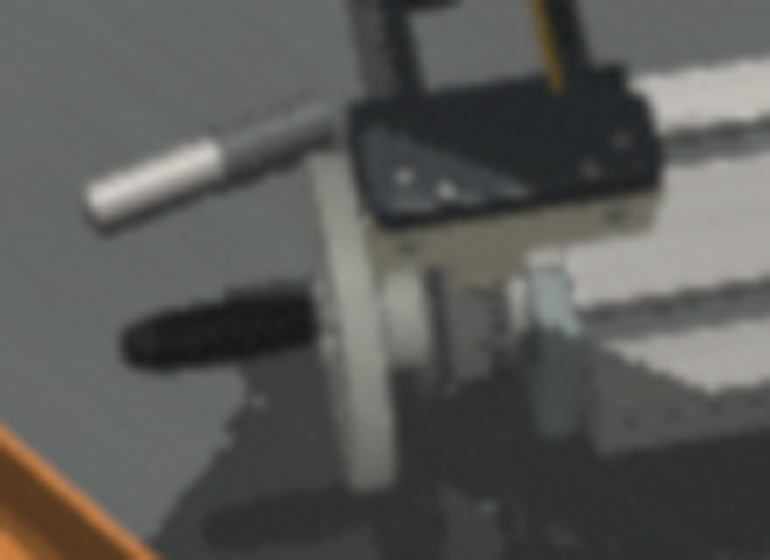

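The wrist view shows the index line at (279,172), the dial collar at 246-312 and the thumb-screw head at (255,212), left of the index. The handle leans right at (305,305). The tool centre is about 1.4 mm right of the axis, so I shift it and lower.

Request:
{"op": "servo_tool", "data": {"steps": [[8.7, 0.05, -0.14, 2.5, 0], [8.7, 0, 0, 2.5, 0], [8.7, 0, 0, 1.5, 0], [8.7, 0, 0, 0.9, 0], [8.7, 0, 0, 0, 0], [8.7, 0, 0, 0, 0]]}}

```text
time_s: 12.15
tcp_pos: [0.6747, -0.0039, 0.1254]
eef_rot: [179.9, 0.1, 141.8]
contact_force: [0.3, 0.1, 0.3]
gripper_width: 0.0872
```

Run:
```python
from h import *
s=shots("5"); print(s["contact_force"])
```

```text
tcp mach mm [   2.  -214.9  125.4] [1.7995e+02 5.0000e-02 1.4177e+02]
[0.28938255 0.05597112 0.29864888]
```

View pics/w5.png

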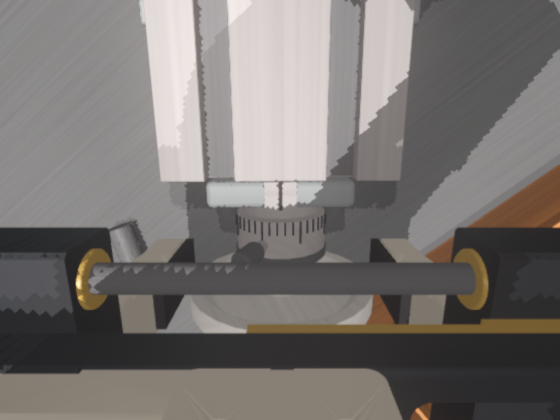

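The index is at column 281, in line with the tool centre, and the thumb-screw at (250,255) lies between the open jaws. I close slowly so the left jaw slides it to the middle.

Request:
{"op": "servo_tool", "data": {"steps": [[6, 0, 0, 0, 0], [5, 0, 0, 0, 0], [4.4, 0, 0, 0, 0], [3.8, 0, 0, 0, 0], [3.2, 0, 0, 0, 0], [2.6, 0, 0, 0, 0], [2.0, 0, 0, 0, 0], [1.6, 0, 0, 0, 0]], "squeeze": 3}}

```text
time_s: 13.2
tcp_pos: [0.6741, -0.004, 0.1246]
eef_rot: [180.0, -0.0, 141.8]
contact_force: [-0.8, -0.1, 0.7]
gripper_width: 0.0173
```

Request:
{"op": "servo_tool", "data": {"steps": [[1.4, 0, 0, 0, 0], [1.3, 0, 0, 0, 0], [1.2, 0, 0, 0, 0], [1.2, 0, 0, 0, 0]]}}

```text
time_s: 13.7
tcp_pos: [0.6741, -0.004, 0.1246]
eef_rot: [-180.0, 0.0, 141.8]
contact_force: [-0.9, 0.0, 0.5]
gripper_width: 0.012
```

Run:
```python
from h import *
s=shots("6"); print(s["contact_force"],s["contact_force"]@xax,s["gripper_width"])
im=r.capture("scene");cv2.imwrite("pics/s6.png",cv2.resize(im[230:310,230:340,::-1],None,fx=7,fy=7,interpolation=cv2.INTER_CUBIC))
```

```text
tcp mach mm [   1.6 -214.4  124.6] [-180.      0.    141.76]
[-0.87503213  0.02252358  0.5167055 ] -0.5219372050502271 0.012012468198466634
```

View pics/w6.png

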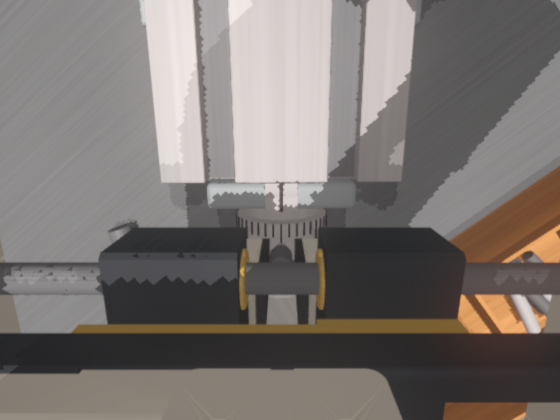

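View pics/s6.png

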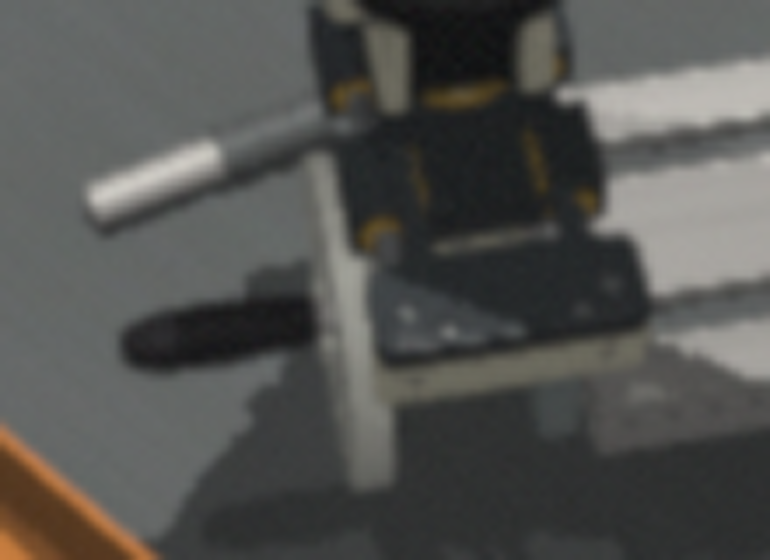

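The thumb-screw is pinched at column 281, under the index line (281), and the scene view shows the handle where it was. I open, lift and check.

Request:
{"op": "servo_tool", "data": {"steps": [[1.2, 0, 0, 0, 0], [1.8, 0, 0, 0, 0], [3, 0, 0, 0, 0], [5, 0, 0, -1.5, 0], [6, 0, 0, -3, 0], [6, 0, 0, -3, 0], [6, 0, 0, 0, 0], [6, 0, 0, 0, 0]]}}

```text
time_s: 14.8
tcp_pos: [0.674, -0.0038, 0.2]
eef_rot: [180.0, 0.0, 141.8]
contact_force: [0.0, -0.1, -0.7]
gripper_width: 0.0596
```

Run:
```python
from h import *
s=shots("7"); print(s["contact_force"])
im=cv2.imread("pics/w7.png"); cv2.imwrite("pics/w7c.png",cv2.resize(im[150:260,200:350],None,fx=5,fy=5,interpolation=cv2.INTER_CUBIC))
```

```text
tcp mach mm [   1.6 -214.3  200. ] [1.7996e+02 1.0000e-02 1.4176e+02]
[ 0.03934364 -0.12284183 -0.74070689]
```

View pics/w7c.png

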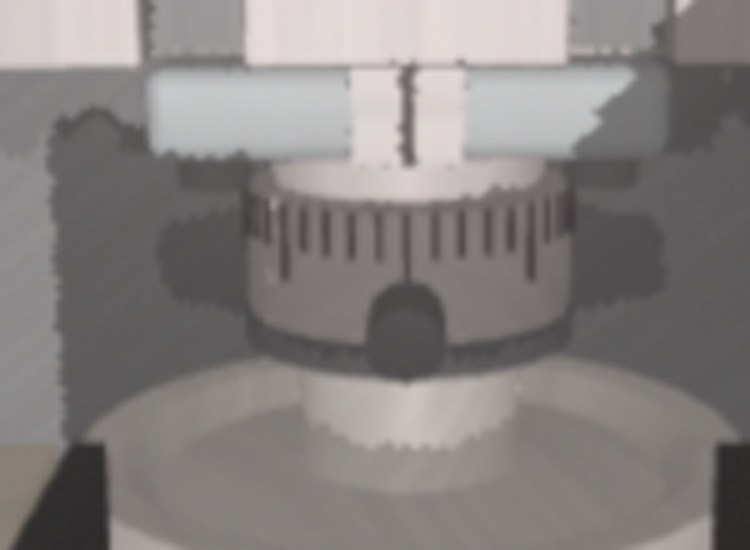

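The thumb-screw (406) stands on the index (407) in the zoom, with the long zero graduation also in line. Next I move back over the handle.

Request:
{"op": "servo_tool", "data": {"steps": [[6, -2.7, 0.7, 0, 0], [6, -2.7, 0.7, 0, 0], [6, -2.5, 0.6, 0, 0], [6, 0, 0, 0, 0], [6, 0, 0, 3, 0], [6, 0, 0, 3, 0], [6, 0, 0, 2, 0], [6, 0, 0, 1.4, 0]]}}

```text
time_s: 15.85
tcp_pos: [0.748, -0.037, 0.1044]
eef_rot: [-179.9, -0.0, 141.8]
contact_force: [-0.1, 0.0, 0.4]
gripper_width: 0.0597
```

Request:
{"op": "servo_tool", "data": {"steps": [[4, 0, 0, 0, 0], [3.2, 0, 0, 0, 0], [3.2, 0, 0, 0, 0]], "squeeze": 10}}

```text
time_s: 16.23
tcp_pos: [0.7492, -0.0371, 0.1068]
eef_rot: [179.9, 0.1, 141.8]
contact_force: [0.1, -0.4, 0.2]
gripper_width: 0.0359
```

Run:
```python
from h import *
s=shots("8"); print(s["contact_force"]@xax,s["gripper_width"])
```

```text
tcp mach mm [  21.8 -294.   106.8] [1.7993e+02 8.0000e-02 1.4177e+02]
-0.22342164863757674 0.03587277166752324
```

View pics/w8.png

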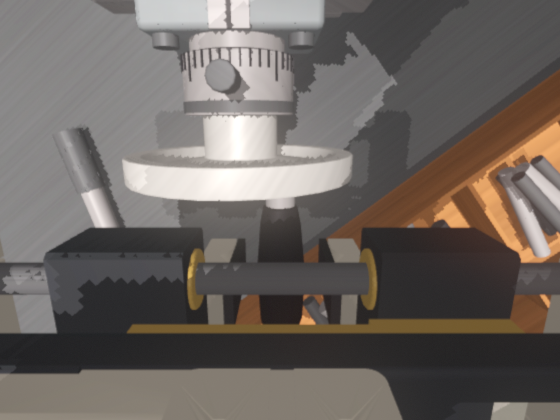

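The fingers straddle the handle, centred at column 281. I swing it anticlockwise; the first 25 mm is free for certain.

Request:
{"op": "servo_tool", "data": {"steps": [[3.2, 0, -0.3, 0, 0], [3.2, 0, -0.3, 0, 0], [3.2, 0, -0.2, 0, 0], [3.2, 0, -0.2, 0, 0], [3.2, 0, -0.2, 0, 0], [3.2, 0, -0.2, 0, 0], [3.2, 0, -0.2, 0, 0], [3.2, 0, -0.2, 0, 0]]}}

```text
time_s: 17.27
tcp_pos: [0.7374, -0.0515, 0.1056]
eef_rot: [180.0, 0.0, 141.8]
contact_force: [1.7, 1.8, 0.9]
gripper_width: 0.0318
```

Request:
{"op": "servo_tool", "data": {"steps": [[3.2, 0, -0.2, 0, 0], [3.2, 0, -0.2, 0, 0], [3.2, 0, -0.2, 0, 0], [3.2, 0, -0.1, 0, 0], [3.2, 0, 0, 0, 0]]}}

```text
time_s: 17.9
tcp_pos: [0.733, -0.057, 0.1056]
eef_rot: [-180.0, 0.0, 141.8]
contact_force: [2.5, 0.3, 0.7]
gripper_width: 0.0319
```

Request:
{"op": "servo_tool", "data": {"steps": [[3.2, 0, -0.2, 0, 0], [3.2, 0, -0.2, 0, 0], [3.2, 0, -0.1, 0, 0], [3.2, 0, 0, 0, 0]]}}

```text
time_s: 18.4
tcp_pos: [0.7299, -0.0609, 0.1056]
eef_rot: [-180.0, 0.0, 141.8]
contact_force: [3.2, 0.2, 0.5]
gripper_width: 0.032
```

Request:
{"op": "servo_tool", "data": {"steps": [[3.2, 0, -0.1, 0, 0], [3.2, 0, 0, 0, 0]]}}

```text
time_s: 18.65
tcp_pos: [0.7294, -0.0616, 0.1056]
eef_rot: [-180.0, 0.0, 141.8]
contact_force: [3.3, 0.4, 0.3]
gripper_width: 0.032
```

Request:
{"op": "servo_tool", "data": {"steps": [[3.2, 0, -0.1, 0, 0], [3.2, 0, -0.05, 0, 0], [3.2, 0, 0, 0, 0]]}}

```text
time_s: 19.02
tcp_pos: [0.7285, -0.0628, 0.1056]
eef_rot: [-180.0, 0.0, 141.8]
contact_force: [2.9, 1.0, 0.9]
gripper_width: 0.0319
```

Request:
{"op": "servo_tool", "data": {"steps": [[3.2, 0, -0.1, 0, 0], [3.2, 0, -0.05, 0, 0], [3.2, 0, 0, 0, 0]]}}

```text
time_s: 19.4
tcp_pos: [0.7274, -0.064, 0.1056]
eef_rot: [-180.0, -0.0, 141.8]
contact_force: [4.4, 0.1, 0.3]
gripper_width: 0.0322
```

Request:
{"op": "servo_tool", "data": {"steps": [[3.2, 0, -0.1, 0, 0], [3.2, 0, -0.05, 0, 0], [3.2, 0, 0, 0, 0]]}}

```text
time_s: 19.77
tcp_pos: [0.7265, -0.0651, 0.1055]
eef_rot: [-180.0, -0.0, 141.8]
contact_force: [2.6, -0.3, 0.9]
gripper_width: 0.0318
```

Request:
{"op": "servo_tool", "data": {"steps": [[3.2, 0, -0.1, 0, 0], [3.2, 0, -0.05, 0, 0], [3.2, 0, 0, 0, 0]]}}

```text
time_s: 20.15
tcp_pos: [0.7256, -0.0663, 0.1055]
eef_rot: [-180.0, -0.0, 141.8]
contact_force: [4.1, 0.8, 0.8]
gripper_width: 0.0322
```

Request:
{"op": "servo_tool", "data": {"steps": [[3.2, 0, -0.1, 0, 0], [3.2, 0, -0.05, 0, 0], [3.2, 0, 0, 0, 0]]}}

```text
time_s: 20.52
tcp_pos: [0.7246, -0.0674, 0.1055]
eef_rot: [-180.0, -0.0, 141.8]
contact_force: [3.6, 0.4, 0.4]
gripper_width: 0.0322
```

Request:
{"op": "servo_tool", "data": {"steps": [[3.2, 0, -0.1, 0, 0], [3.2, 0, -0.05, 0, 0], [3.2, 0, 0, 0, 0]]}}

```text
time_s: 20.9
tcp_pos: [0.7237, -0.0686, 0.1056]
eef_rot: [-180.0, -0.0, 141.8]
contact_force: [3.3, -0.1, -0.5]
gripper_width: 0.0321
```

Request:
{"op": "servo_tool", "data": {"steps": [[3.2, 0, -0.1, 0, 0], [3.2, 0, -0.05, 0, 0], [3.2, 0, 0, 0, 0]]}}

```text
time_s: 21.28
tcp_pos: [0.7228, -0.0698, 0.1056]
eef_rot: [-180.0, -0.0, 141.8]
contact_force: [4.6, 0.4, -0.1]
gripper_width: 0.032
```

Request:
{"op": "servo_tool", "data": {"steps": [[3.2, 0, -0.1, 0, 0], [3.2, 0, -0.05, 0, 0], [3.2, 0, 0, 0, 0]]}}

```text
time_s: 21.65
tcp_pos: [0.7219, -0.071, 0.1056]
eef_rot: [-180.0, 0.0, 141.8]
contact_force: [2.6, 1.2, -0.7]
gripper_width: 0.0319
```

Request:
{"op": "servo_tool", "data": {"steps": [[3.2, 0, -0.1, 0, 0], [3.2, 0, -0.05, 0, 0], [3.2, 0, 0, 0, 0]]}}

```text
time_s: 22.02
tcp_pos: [0.7209, -0.0722, 0.1056]
eef_rot: [-180.0, -0.0, 141.8]
contact_force: [3.9, 2.2, -0.4]
gripper_width: 0.0324
```

Request:
{"op": "servo_tool", "data": {"steps": [[3.2, 0, -0.1, 0, 0], [3.2, 0, 0, 0, 0], [3.2, 0, 0, 0, 0]]}}

```text
time_s: 22.4
tcp_pos: [0.7203, -0.073, 0.1056]
eef_rot: [-180.0, -0.0, 141.8]
contact_force: [4.1, 0.5, -0.5]
gripper_width: 0.0318
```

Request:
{"op": "servo_tool", "data": {"steps": [[3.2, 0, -0.1, 0, 0], [3.2, 0, -0.05, 0, 0], [3.2, 0, 0, 0, 0]]}}

```text
time_s: 22.78
tcp_pos: [0.7194, -0.0741, 0.1055]
eef_rot: [-180.0, -0.0, 141.8]
contact_force: [5.0, 0.8, -0.2]
gripper_width: 0.0316
```

Request:
{"op": "servo_tool", "data": {"steps": [[3.2, 0, -0.1, 0, 0], [3.2, 0, -0.05, 0, 0], [3.2, 0, 0, 0, 0]]}}

```text
time_s: 23.15
tcp_pos: [0.7185, -0.0753, 0.1056]
eef_rot: [-180.0, -0.0, 141.8]
contact_force: [4.8, 1.8, -0.4]
gripper_width: 0.0321
```

Request:
{"op": "servo_tool", "data": {"steps": [[3.2, 0, -0.1, 0, 0], [3.2, 0, 0, 0, 0], [3.2, 0, 0, 0, 0]]}}

```text
time_s: 23.52
tcp_pos: [0.7179, -0.0761, 0.1056]
eef_rot: [-180.0, -0.0, 141.8]
contact_force: [4.3, 0.8, -0.7]
gripper_width: 0.0321
```

Request:
{"op": "servo_tool", "data": {"steps": [[3.2, 0, -0.1, 0, 0], [3.2, 0, -0.05, 0, 0], [3.2, 0, 0, 0, 0]]}}

```text
time_s: 23.9
tcp_pos: [0.717, -0.0773, 0.1056]
eef_rot: [-180.0, 0.0, 141.8]
contact_force: [4.5, 1.1, -0.8]
gripper_width: 0.0319
```

Run:
```python
from h import *
s=shots("9"); print(s["contact_force"]@xax,s["contact_force"],s["gripper_width"])
```

```text
tcp mach mm [ -29.7 -293.4  105.6] [-180.      0.    141.76]
3.6624390283227886 [ 4.53205065  1.10185438 -0.75103036] 0.03192993040562261
```

View pics/w9.png

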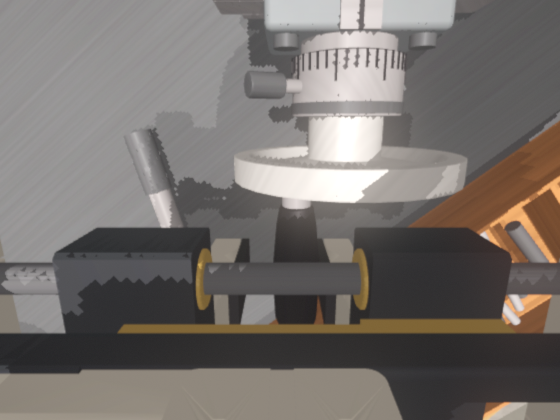

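The handle bears on the right jaw and the dial has come round with the wheel (thumb-screw at (265,85)). I continue.

Request:
{"op": "servo_tool", "data": {"steps": [[3.2, 0, -0.1, 0, 0], [3.2, 0, 0, 0, 0], [3.2, 0, 0, 0, 0]]}}

```text
time_s: 24.32
tcp_pos: [0.7164, -0.078, 0.1056]
eef_rot: [-180.0, 0.0, 141.8]
contact_force: [3.7, 1.3, -0.6]
gripper_width: 0.0324
```

Request:
{"op": "servo_tool", "data": {"steps": [[3.2, 0, -0.1, 0, 0], [3.2, 0, 0, 0, 0], [3.2, 0, 0, 0, 0]]}}

```text
time_s: 24.7
tcp_pos: [0.7158, -0.0788, 0.1056]
eef_rot: [180.0, 0.0, 141.8]
contact_force: [4.5, 1.2, 0.2]
gripper_width: 0.0323
```

Request:
{"op": "servo_tool", "data": {"steps": [[3.2, 0, -0.1, 0, 0], [3.2, 0, 0, 0, 0], [3.2, 0, 0, 0, 0]]}}

```text
time_s: 25.08
tcp_pos: [0.7152, -0.0796, 0.1056]
eef_rot: [180.0, 0.0, 141.8]
contact_force: [4.2, 1.1, -0.8]
gripper_width: 0.0317
```

Request:
{"op": "servo_tool", "data": {"steps": [[3.2, 0, -0.1, 0, 0], [3.2, 0, 0, 0, 0], [3.2, 0, 0, 0, 0]]}}

```text
time_s: 25.45
tcp_pos: [0.7146, -0.0803, 0.1056]
eef_rot: [180.0, 0.0, 141.8]
contact_force: [4.4, 0.8, -0.4]
gripper_width: 0.0321
```

Request:
{"op": "servo_tool", "data": {"steps": [[3.2, 0, -0.1, 0, 0], [3.2, 0, 0, 0, 0], [3.2, 0, 0, 0, 0]]}}

```text
time_s: 25.82
tcp_pos: [0.7142, -0.0808, 0.1056]
eef_rot: [180.0, 0.0, 141.8]
contact_force: [5.8, 2.0, -1.2]
gripper_width: 0.0322
```

Request:
{"op": "servo_tool", "data": {"steps": [[3.2, 0, -0.07, 0, 0], [3.2, 0, 0, 0, 0], [3.2, 0, 0, 0, 0]]}}

```text
time_s: 26.2
tcp_pos: [0.7141, -0.081, 0.1057]
eef_rot: [179.9, 0.0, 141.8]
contact_force: [5.3, 4.2, 0.5]
gripper_width: 0.0316
```

Request:
{"op": "servo_tool", "data": {"steps": [[3.2, 0, -0.05, 0, 0], [3.2, 0, 0, 0, 0], [3.2, 0, 0, 0, 0]]}}

```text
time_s: 26.58
tcp_pos: [0.714, -0.0812, 0.1058]
eef_rot: [179.9, 0.0, 141.8]
contact_force: [5.6, 4.9, -0.6]
gripper_width: 0.0318
```

The force climbs to over 7 N with hardly any motion, so this is the anticlockwise end. I release, lift and check.

Request:
{"op": "servo_tool", "data": {"steps": [[3.6, 0, 0.1, 0, 0], [5, 0, 0, 0, 0], [6, 0, 0, 0, 0], [6, 0, 0, -3, 0], [6, 0, 0, -4, 0], [6, 0, 0, -4, 0], [6, 0, 0, 0, 0], [6, 0, 0, 0, 0]]}}

```text
time_s: 27.58
tcp_pos: [0.7131, -0.0814, 0.2151]
eef_rot: [-180.0, -0.1, 141.7]
contact_force: [0.0, 0.1, 0.2]
gripper_width: 0.0604
```

Run:
```python
from h import *
s=shots("10"); print(s["contact_force"]); W=cam("wrist",s)
for th in (.48,-.6,-.7,-.8): print(th,[proj(W,w((.0022+.042*np.sin(th),y,.092+.042*np.cos(th)))).round(1) for y in (-.263,-.293)])
for d in (-1.0,-1.1,-1.2,-1.27,-1.35,-1.45): print(d,proj(W,w((.0022+.042*np.sin(d),-.214,.092+.042*np.cos(d)))).round(1))
im=cv2.imread("pics/w10.png"); cv2.imwrite("pics/w10c.png",cv2.resize(im[20:270,200:400],None,fx=2.4,fy=2.4,interpolation=cv2.INTER_CUBIC))
im=r.capture("scene");cv2.imwrite("pics/s10.png",cv2.resize(im[230:310,230:340,::-1],None,fx=7,fy=7,interpolation=cv2.INTER_CUBIC))
```

```text
tcp mach mm [ -35.3 -292.9  215.1] [-1.7998e+02 -5.0000e-02  1.4174e+02]
[0.01708881 0.10523848 0.21592157]
0.48 [array([360. , 170.8]), array([357.8, 211. ])]
-0.6 [array([299.8, 170.4]), array([299.4, 210.3])]
-0.7 [array([295.1, 169.9]), array([294.8, 209.4])]
-0.8 [array([290.8, 169.3]), array([290.6, 208.4])]
-1.0 [283.6 100.7]
-1.1 [280.7 100.9]
-1.2 [278.4 101.2]
-1.27 [277.2 101.3]
-1.35 [276.1 101.5]
-1.45 [275.3 101.8]
```

View pics/w10c.png

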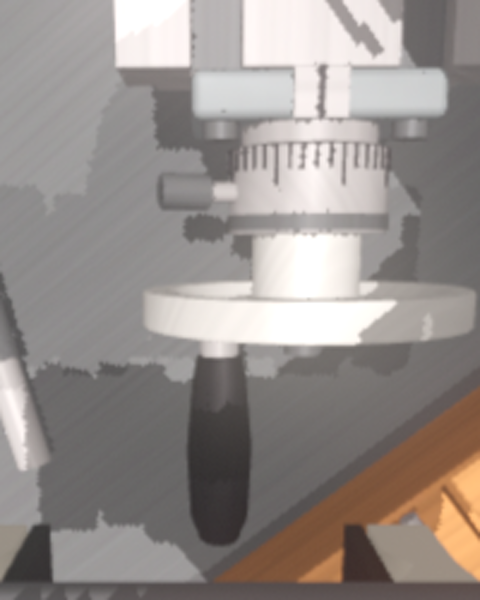

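View pics/s10.png

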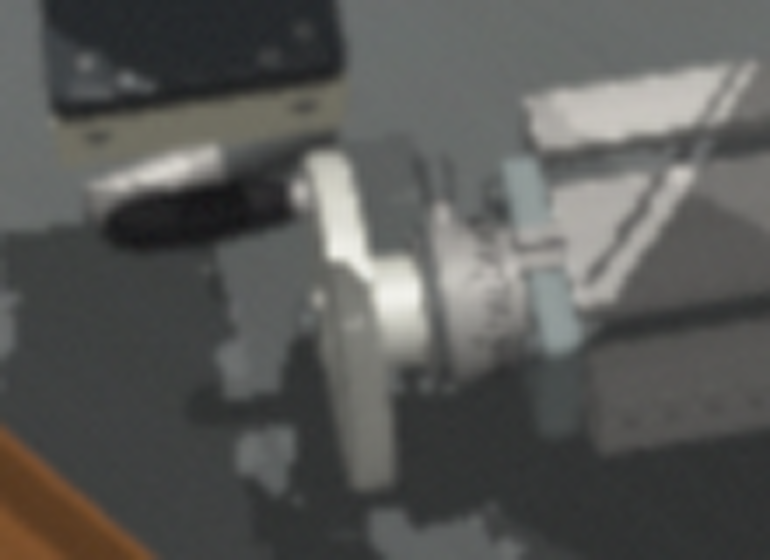

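Zoom: the handle rests at column 291, or about -0.79 rad, which matches where resistance began. The thumb-screw at about (278,99) and the graduations put the dial about 1.25-1.29 rad from the index, against 0.48 + 0.79 = 1.27 rad of play. Nothing is touched, so I hand in.

```bash
python3 -c "
from plant import r
print(r.get_state()['contact_force']); print(r.close_job())"
```

```text
[-0.76771561  0.36577431 -0.40783072]
the job is handed in; nothing more can be done
None
```

I measured the free play at about 1.27 rad of handwheel and handed the job in after about 28 s; no verdict is reported.

1. **Clockwise end:** I turned the handwheel clockwise with the handle loosely between the fingers. It resisted at about +0.48 rad, with the force rising from 3 N of drag to about 7 N.
2. **Setting zero:** I released the handle and closed the jaws, centred on the index line, over the thumb-screw. That slid the dial to zero. In the check picture the thumb-screw was at zoom column 406 and the index at 407, and the handle had not moved.
3. **Anticlockwise end:** I turned the handwheel back until it resisted at about -0.79 rad. The force along the push rose from 4 N to about 7 N with almost no motion. Then I released and lifted clear.

**Last checks:** The handle rests at about -0.79 rad, where resistance began. The dial stands about 1.22 rad from the index by the thumb-screw and about 1.29 rad by its graduations, either way within the 7 degree tolerance. Nothing was touched at hand-in.

**Disagreements:**
- The wrist camera and the top camera differed by about 2 mm sideways. I aligned on the index line as seen by the wrist camera.
- The 3 N grip yielded at the clockwise stop, so I raised it to 10 N to confirm the stop.
- On the way round, four 1 mm pushes went out in one batch without my reading the force between them. They were still in the free play, and I used smaller batches after that.

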